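# Queue the machine feet and bring the screwdriver over the first

### The job

Slide the two loose machine feet along the table, upright and without lifting them, into the guide track behind the one that already stands at its stop, so that all three stand upright in single file, closed up against the stop. Then draw the screwdriver out of its slanted holder, turn it upright with the blade down, and finish still holding it in the gripper with the blade centred over the screw of the foot at the stop, about 20 mm above it without touching. Leave the saddle block and the star knob where they are.

Things in the scene. Friction and masses are not known exactly. Their poses are not given: they have to be found in the camera images.
- track: fixed guide track: two straight rails 10 mm high, 10 wide, 40 mm apart inside, joined at one end by a stop bar 14 high, 20 thick, 60 wide; open mouth at the other end. Origin on the table, mid-channel, at the stop's inner face; x runs along the channel from mouth to stop, y across, z up. Straight rails end at x = -0.12, flared ends at x = -0.155 (95 wide overall). No floor: feet slide on the table
- foot_a: machine foot that already stands in the track at the stop: upright black drum 34 mm in diameter and 40 mm high with a slotted steel screw head 1.5 mm proud in the middle of its top, about 0.07 kg; origin at the centre of its underside, z up
- foot_b: a loose machine foot, same as foot_a, standing on the table outside the mouth of the track; origin at the centre of its underside
- foot_c: another loose machine foot, same as foot_a, standing on the table outside the mouth of the track; origin at the centre of its underside
- foot_a_screw (a point): top of the screw head of foot_a, 41.5 mm above its underside
- holder: fixed bench holder for the screwdriver: wooden base 110 x 80 x 14 mm with a slanted steel sleeve (outer diameter 22 mm, bore 12 mm, 80 mm deep, closed below). Origin at the centre of the base's underside; the sleeve leans 40 degrees from vertical, its open end towards the holder's own -x (roughly towards the robot)
- holder_mouth (a point): centre of the sleeve's open end, about 0.091 m above the table
- screwdriver: screwdriver with a yellow handle 208 mm long over all, 0.09 kg: its 6 mm shaft stands in the sleeve, blade down, and its handle (about 100 mm long, 28 to 30 mm thick) points up and out of the sleeve. Origin near the middle of its length; to draw it out, pull about 85 mm or more along the line from blade to butt
- blade (a point): the end of the screwdriver's blade, on its long axis
- butt (a point): the end of the screwdriver's handle, on its long axis, 208.5 mm from the blade; the handle covers the last 100 mm before this point
- saddle_block: bystander: loose black moulded saddle 40 x 90 x 40 mm, leave alone; origin at the centre of its underside
- rivet_tub: bystander: fixed pale plastic tub 87 mm in diameter, 57 mm high; origin at the centre of its underside
- packing_tape_2: bystander: fixed roll of brown tape 100 mm in diameter, 48 mm high, lying flat; origin at the centre of its underside
- knob_0: bystander: loose black star knob 30 mm wide, 22 mm high, leave alone; origin at the centre of its underside
Things that resemble listed ones, but are neither listed nor needed, are in the scene too. Leave any pink look-alike of the foot_b alone. What is shaped like the foot_a but green is not meant.

How it is judged:
By the outcome, as a careful person would: the job done as asked, in the order asked, and still so for the second after the job is handed in, while the arm keeps its last pose, push and grip.
It also fails if it takes over 72 s, if anything falls off the work surface, if the arm or the gripper's body presses on something with over 40 N, if the wrist force passes 120 N, or if a joint passes its speed limit or range.

### The arm

A 7-joint arm with a two-finger parallel gripper is mounted at the origin on the work surface; the furniture and walls round the work are solid. World frame = base frame: x ahead of the robot, y to its left, z up, the work surface at z = 0. Lengths are in m, angles in rad, forces in N, time in s.
With the tool pointing down it reaches from about 0.35 to 0.9 m from the base axis. Payload 8.1 kg.
Tool frame: the origin (TCP) lies between the finger pads; the fingertips stand 11 mm ahead of it and the grasp point (between the pads) lies 8 mm behind it; z points along the fingers, y is the line along which they close (so a half turn about z gives the same grasp; the last joint's range is limited). The gripper opens to 92 mm and grips with 3 to 60 N. Pads are 19 mm wide; open, the fingers measure 130 mm over their backs; the gripper's body (75 mm by 190 mm) begins 47 mm behind the grasp point.
Start: joints at [1.067, 0.434, 0.025, 1.573, -0.012, 1.134, -0.075], TCP at [0.244, -0.575, 0.238] pointing down, gripper open.
Joint ranges: [-2.62, 2.62], [-0.44, 2.09], [-1.27, 1.32], [0.08, 2.57], [-1.32, 4.46], [0.12, 2], [-2.74, 2.74]. Speed limits (rad/s): [2.22, 2.22, 3.01, 3.01, 3.14, 3.14, 3.14].

### API

Orientations are given as a rotation vector (axis times angle).
In Python, from cell import observe, get_image, camera_params, sign_off gives the robot as it stands.
- The arm moves only by the shell command python3 -m pendant 'ROWS' [FORCE]. ROWS is JSON, one flat list of numbers, 7 for each row, row after row: the shift along the tool's x, y, z in m, then the turn, a rotation vector about the tool's x, y, z in rad, then the finger opening in m, from 0 to 0.0918. In form: [dx, dy, dz, rx, ry, rz, jaw, dx, dy, dz, rx, ry, rz, jaw, ...]. A call has 1 to 10 rows; each row shifts and turns the commanded pose from where the row before left it, along the tool's axes as they then stand; what a row does not reach is not made up. A row lasts 1/8 s, in which the tool goes at most 62.5 mm and 10.7 degrees, less where a joint would pass 70% of its speed; a pose out of reach is approached as far as the arm can. A call is refused whole if a number of a shift passes 0.0625 or a number of a turn 0.188, either way. A call with a gripper value outside its range is refused whole. The fingers move at their own pace and stop on an object; FORCE is the grip in N (left out, the last holds). Time passes only in rows, so rows that do not move let the fingers close. It gives the time, the measured TCP pose, the force, the opening and the grip force at its end, in the units of the state.
- observe(): the state, without advancing time (a new reading comes with each control period).
- get_image(name): name is "scene" or "top" or "wrist"; returns the picture (420x560x3 uint8, red, green, blue); there is no depth.
- camera_params(name): a dict with "intrinsics" (3x3 intrinsics, pixels), "eye" and "rotation" of the camera in the world; the wrist camera has in their place "T_tool_cam" (4x4, takes a point from camera to tool coordinates, whose origin is the TCP and whose axes are the flange's). Camera axes: x right, y down, z forward; pixel columns grow to the right and rows downward; lengths in m; the calibration is good to about 2 mm. A picture is of the moment at which its call begins: read the wrist's pose just before it. camera_params takes no time and is no camera call.
- sign_off(): hands the job in; it is judged then, once.
The state is a dict: "clock": time; "joints": joint angles; "dq": joint speeds; "joint_efforts": joint torques, N m; "position": TCP position; "ee_rot": TCP orientation; "force": force on the tool from outside, world axes, zero at the start; "ft_torque": the same for the moment, N m; "width": opening from 0.0 (shut) to 1.0 (fully open); "gripper_force": force on a finger pad.
Only numpy, scipy, OpenCV 4.12 (cv2) and the standard library are available. Lean on these libraries where they do the work, as an engineer would, in place of code of your own. Each camera call takes 0.05 s, during which the arm holds its last target. There are 200 camera calls.

## Working session

There is one attempt and no reset: what is moved stays moved. The work goes in short steps, Python scripts to look and compute and a shell command to move; the robot and the scene stay as the last step left them, time stands still between calls to the robot, and variables do not carry over. Pictures are saved under pics/ and viewed, at most 10 in all, crops included, and the job is handed in when it is done.

```bash
mkdir -p pics; cat > h.py <<'E'
import numpy as np, cv2
from scipy.spatial.transform import Rotation as R
from cell import observe, get_image, camera_params
def save(n,im): cv2.imwrite('pics/'+n,cv2.cvtColor(im,cv2.COLOR_RGB2BGR))
def cam(name,s=None):
    p=camera_params(name);K=np.array(p['intrinsics'])
    if 'T_tool_cam' in p:
        s=s or observe();T=np.array(p['T_tool_cam']);Rt=R.from_rotvec(s['ee_rot']).as_matrix()
        return K,Rt@T[:3,3]+np.array(s['position']),Rt@T[:3,:3]
    return K,np.array(p['eye']),np.array(p['rotation'])
def ray(c,u,v):
    K,e,Rm=c;d=Rm@np.linalg.solve(K,[u,v,1.]);return e,d/np.linalg.norm(d)
def plane(c,u,v,z):
    e,d=ray(c,u,v);return e+d*(z-e[2])/d[2]
def proj(c,p):
    K,e,Rm=c;q=K@(Rm.T@(np.array(p)-e));return q[:2]/q[2]
def tri(c1,p1,c2,p2):
    e1,d1=ray(c1,*p1);e2,d2=ray(c2,*p2)
    A=np.stack([d1,-d2],1);t=np.linalg.lstsq(A,e2-e1,rcond=None)[0]
    a=e1+t[0]*d1;b=e2+t[1]*d2;return (a+b)/2,np.linalg.norm(a-b)
E
python3 - <<'E'
from h import *
s=observe();print(s)
for n in('scene','top'):
    im=get_image(n);np.save(n,im);save(n+'0.png',im);c=cam(n);print(n,c)
print(camera_params('wrist'))
E
```

```text
{'clock': 0.0, 'joints': array([ 1.06737224,  0.43521861,  0.02498884,  1.57406196, -0.0115637 ,
        1.1339875 , -0.075109  ]), 'dq': array([ 0.00125525, -0.0025689 , -0.00089897,  0.0002048 , -0.00098722,
       -0.00035504, -0.00148931]), 'joint_efforts': array([-4.69434667e-05, -6.67845654e+01,  9.84241515e-01, -3.14465153e+01,
       -6.07768586e-02,  4.28887631e-02,  1.23529690e-04]), 'position': array([ 0.24360791, -0.57505769,  0.23696145]), 'ee_rot': array([-3.07731088e+00, -6.24997905e-01,  7.50450026e-04]), 'force': array([ 0.16392478,  0.13128531, -0.54584623]), 'ft_torque': array([-0.01622267, -0.01358801, -0.08908777]), 'gripper_force': 0.0, 'width': 1.003637932056223}
scene (array([[503.89619385,   0.        , 285.02299139],
       [  0.        , 503.89619385, 212.83557684],
       [  0.        ,   0.        ,   1.        ]]), array([ 0.04954494, -1.06865535,  0.90316019]), array([-2.14518435,  0.46228033, -0.23957179]))
top (array([[524.91151362,   0.        , 281.97237028],
       [  0.        , 524.91151362, 199.30276109],
       [  0.        ,   0.        ,   1.        ]]), array([ 0.34918176, -0.06303254,  1.39606845]), array([-2.18315564,  2.14494939, -0.1335037 ]))
{'intrinsics': array([[290.46440538,   0.        , 278.53324191],
       [  0.        , 290.46440538, 211.78118153],
       [  0.        ,   0.        ,   1.        ]]), 'T_tool_cam': array([[ 2.05627388e-04, -9.66920806e-01, -2.55076681e-01,
         6.82649090e-02],
       [ 9.99999942e-01,  2.68339569e-04, -2.11057068e-04,
         8.14856892e-04],
       [ 2.72522637e-04, -2.55076623e-01,  9.66920804e-01,
        -1.47322048e-01],
       [ 0.00000000e+00,  0.00000000e+00,  0.00000000e+00,
         1.00000000e+00]])}
```

View pics/top0.png

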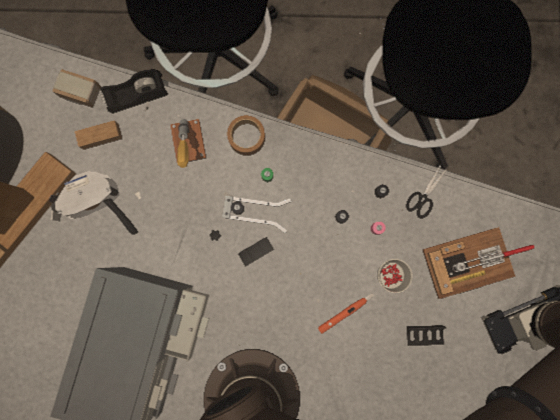

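View pics/scene0.png

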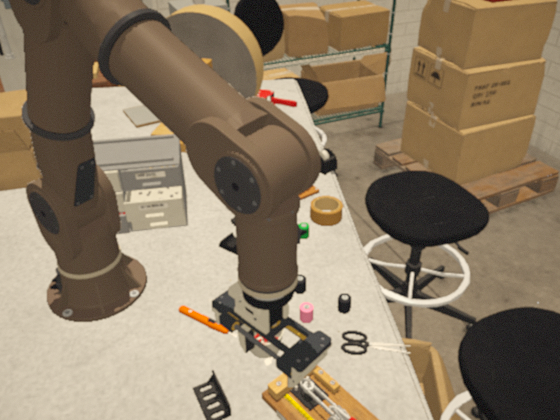

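```bash
sed -i "s/np.array(p\['rotation'\])$/R.from_rotvec(p['rotation']).as_matrix()/" h.py
python3 - <<'E'
from h import *
c=cam('top');im=np.load('top.npy')
for n,u,v,z in [('a',237,208,.04),('p1',342,216,.04),('p2',382,190,.04),('pink',378,228,.04),('green',267,174,.04),('stop',228,207,.014),('saddle',256,251,.04),('knob',215,236,.02),('tub',394,276,.057),('tape',246,135,.048)]:
    print(n,plane(c,u,v,z).round(3))
cr=im[95:275,140:420];save('topcrop.png',cv2.resize(cr,None,fx=2.85,fy=2.85,interpolation=cv2.INTER_CUBIC))
E
```

```text
a [0.484 0.046 0.04 ]
p1 [ 0.468 -0.227  0.04 ]
p2 [ 0.538 -0.331  0.04 ]
pink [ 0.438 -0.32   0.04 ]
green [ 0.574 -0.03   0.04 ]
stop [0.488 0.072 0.014]
saddle [ 0.373 -0.006  0.04 ]
knob [0.411 0.103 0.02 ]
tub [ 0.316 -0.357  0.057]
tape [0.676 0.027 0.048]
```

View pics/topcrop.png

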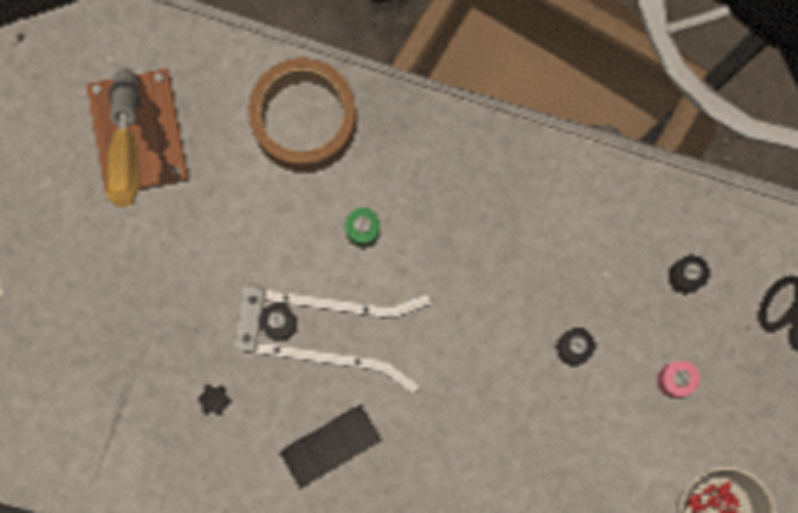

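Candidates: black loose feet at (342,216) and (382,190), with foot_a at (237,208) in the track. The pink (378,228) and green (267,174) ones are decoys. The black saddle (256,251) and knob (215,236) are bystanders. The crop confirms this, and also shows the yellow-handled driver at about (183,150). The orange tool at (343,315) is not the screwdriver.

```bash
cat >> h.py <<'E'
def feet(im,c,guess,r=14):
    # centre of the dark blob near each guess (drum seen as a blob; use bright screw as top centre)
    out=[]
    for u,v in guess:
        u0,v0=int(u)-r,int(v)-r;p=im[v0:v0+2*r,u0:u0+2*r].astype(float).mean(2)
        m=(p<60).astype(np.uint8);cs,_=cv2.findContours(m,cv2.RETR_EXTERNAL,cv2.CHAIN_APPROX_NONE)
        k=max(cs,key=cv2.contourArea);f=np.zeros_like(m);cv2.drawContours(f,[cv2.convexHull(k)],-1,1,-1)
        M=cv2.moments(f,True);b=cv2.erode(f,np.ones((3,3)))*(p>75)
        B=cv2.moments(b.astype(np.uint8),True)
        out.append(((M['m10']/M['m00']+u0,M['m01']/M['m00']+v0),(B['m10']/B['m00']+u0,B['m01']/B['m00']+v0) if B['m00'] else None))
    return out
def goto(p,rot,s=None):
    s=s or observe();Rt=R.from_rotvec(s['ee_rot']);d=Rt.inv().apply(np.array(p)-s['position']);t=(Rt.inv()*rot).as_rotvec()
    print('shift',d.round(4),'turn',t.round(4));return d,t
E
python3 - <<'E'
from h import *
c=cam('top');im=np.load('top.npy')
for (bl,sc) in feet(im,c,[(237,208),(342,216),(382,190)]): print(bl,sc,plane(c,*bl,.022).round(4),sc and plane(c,*sc,.0415).round(4))
hsv=cv2.cvtColor(im,cv2.COLOR_RGB2HSV)
cr=im[190:240,220:295].astype(int)
m=(cr.min(2)>175).astype(np.uint8)
n,l,st,ce=cv2.connectedComponentsWithStats(m)
for i in range(1,n):
    if st[i,4]>25:
        v,u=np.nonzero(l==i);P=np.array([plane(c,a+220,b+190,.01)for a,b in zip(u,v)])
        k=P[:,1]>-.06
        for w in(1,):
            f=np.polyfit(P[k,1],P[k,0],1)
        print(st[i],'x=%.4f*y+%.4f'%tuple(f),k.sum(),P[:,1].min(),P[:,1].max(),np.std(P[k,0]-np.polyval(f,P[k,1])))
# driver handle
m=cv2.inRange(hsv,(15,120,90),(32,255,255));m[:, :160]=0;m[:,220:]=0;m[:110]=0;m[180:]=0
v,u=np.nonzero(m);print('handle',u.min(),u.max(),v.min(),v.max(),len(u))
E
```

```text
(237.32142857142858, 207.46428571428572) (236.6, 206.65714285714284) [0.4869 0.0466 0.022 ] [0.487  0.047  0.0415]
(341.504, 216.08) (342.5, 215.5) [ 0.469  -0.2276  0.022 ] [ 0.4689 -0.2278  0.0415]
(381.2536231884058, 190.7463768115942) (382.6333333333333, 189.63333333333333) [ 0.5381 -0.3325  0.022 ] [ 0.5384 -0.3323  0.0415]
[22  8 25  7 68] x=0.1248*y+0.5052 68 -0.02825310048356544 0.03585006134190463 0.0021387866782265905
[50  9 20  7 47] x=0.0446*y+0.5019 21 -0.08915717184384833 -0.0387651522501342 0.002173333223289877
[18 27 26  6 67] x=0.1270*y+0.4552 67 -0.021316417439206967 0.04496459975975406 0.0021972490143503443
[47 31 19 11 50] x=0.2443*y+0.4598 28 -0.0798436505395769 -0.03183692088733795 0.0020698213494425226
handle 177 188 140 166 264
```

```bash
cat >> h.py <<'E'
a=np.array([.1249,.9922,0]);CH=R.from_matrix(np.stack([a,[a[1],-a[0],0],[0,0,-1]],1))
E
python3 - <<'E'
from h import *
s=observe();d,t=goto([.469,-.2277,.14],CH)
print(CH.inv().apply(np.array([.469,-.2277,.14])-s['position']).round(4))
E
```

```text
shift [ 0.343  -0.2318  0.0973] turn [-1.3000e-03 -6.0000e-04 -1.0448e+00]
[0.3728 0.1802 0.097 ]
```

```bash
python3 -m pendant '[0,0,0,0,0,-0.174,0.06, 0,0,0,0,0,-0.174,0.06, 0,0,0,0,0,-0.174,0.06, 0,0,0,0,0,-0.174,0.06, 0,0,0,0,0,-0.174,0.06, 0,0,0,0,0,-0.174,0.06]' && python3 -m pendant '[0.04,0.02,0,0,0,0,0.06, 0.04,0.02,0,0,0,0,0.06, 0.04,0.02,0,0,0,0,0.06, 0.04,0.02,0,0,0,0,0.06, 0.04,0.02,0,0,0,0,0.06, 0.04,0.02,0,0,0,0,0.06, 0.04,0.02,0.03,0,0,0,0.06, 0.04,0.02,0.03,0,0,0,0.06, 0.04,0.02,0.03,0,0,0,0.06, 0,0,0,0,0,0,0.06]'; python3 - <<'E'
from h import *
s=observe();im=get_image('wrist');np.save('w',im);save('w1.png',im);print(s['clock'],s['joints'].round(2));goto([.469,-.2277,.14],CH,s)
c=cam('wrist',s);print(proj(c,[.469,-.2277,.0415]))
E
```

```text
clock: 0.85
position: [0.2436, -0.5753, 0.2373]
ee_rot: [-2.35, -2.083, -0.0]
force: [0.2, 0.4, 0.2]
width: 0.652
gripper_force: 0.0
clock: 2.1
position: [0.4682, -0.2365, 0.1455]
ee_rot: [-2.347, -2.082, -0.0]
force: [0.1, -0.3, -0.3]
width: 0.656
gripper_force: 0.0
2.1 [ 0.64  0.4  -0.35  1.9   0.18  0.87  0.08]
shift [ 0.0088 -0.0002  0.0055] turn [-0.0034 -0.0032  0.0056]
[278.36577036 204.01521147]
```

View pics/w1.png

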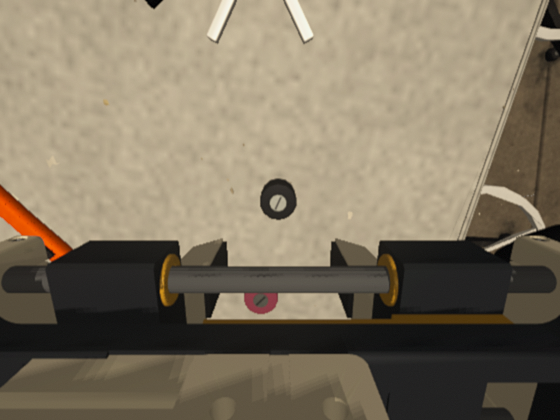

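The wrist view shows the foot's screw at (278,204), as predicted, and the track mouth at the top of the picture. Descending to grip it across the channel.

```bash
python3 -m pendant '[0.009,0,0.006,0,0,0,0.06, 0,0,0.03,0,0,0,0.06, 0,0,0.03,0,0,0,0.06, 0,0,0.03,0,0,0,0.06, 0,0,0.022,0,0,0,0.06, 0,0,0,0,0,0,0.06, 0,0,0,0,0,0,0.02, 0,0,0,0,0,0,0.02, 0,0,0,0,0,0,0.02, 0,0,0,0,0,0,0.02]' 20; python3 - <<'E'
from h import *
s=observe();print(s['width'],s['gripper_force'],s['position'])
y=s['position'][1]
def cl(y): return .1259*y+.480
for yy in(-.13,):goto([cl(yy),yy,.027],CH,s)
goto([.487+(.0125-.047)*.126,.0125,.027],CH,s)
E
```

```text
clock: 3.4
position: [0.4691, -0.2323, 0.0304]
ee_rot: [2.356, 2.076, 0.0]
force: [-1.4, -0.0, 7.4]
width: 0.363
gripper_force: 20.0
0.3627424819396699 20.001878142356873 [ 0.46911927 -0.23234729  0.03043453]
shift [ 0.1008 -0.0183  0.0034] turn [ 0.0009  0.0006 -0.001 ]
shift [ 0.2446 -0.0174  0.0033] turn [ 0.0009  0.0006 -0.001 ]
```

```bash
python3 -m pendant '[0.006,-0.002,-0.0015,0,0,0,0.02, 0.012,-0.002,0,0,0,0,0.02, 0.014,-0.002,0,0,0,0,0.02, 0.014,-0.002,0,0,0,0,0.02, 0.014,-0.002,0,0,0,0,0.02, 0.014,-0.003,0,0,0,0,0.02, 0.014,-0.003,0,0,0,0,0.02, 0.012,-0.002,0,0,0,0,0.02, 0,0,0,0,0,0,0.02, 0,0,0,0,0,0,0.02]' ; python3 - <<'E'
from h import *
s=observe();im=get_image('wrist');np.save('w',im);save('w2.png',im)
print(s['clock']);goto([.487+(.0125-.047)*.126,.0125,.027],CH,s)
c=cam('wrist',s)
for p in([.4852,-.03-0,0.01],):print(proj(c,p))
E
```

```text
clock: 4.65
position: [0.4636, -0.131, 0.0312]
ee_rot: [2.357, 2.076, -0.0]
force: [-0.6, -1.1, -0.6]
width: 0.362
gripper_force: 20.0
4.65
shift [0.1448 0.0008 0.0042] turn [ 0.0001  0.0004 -0.0012]
[294.46354908  66.29769527]
```

View pics/w2.png

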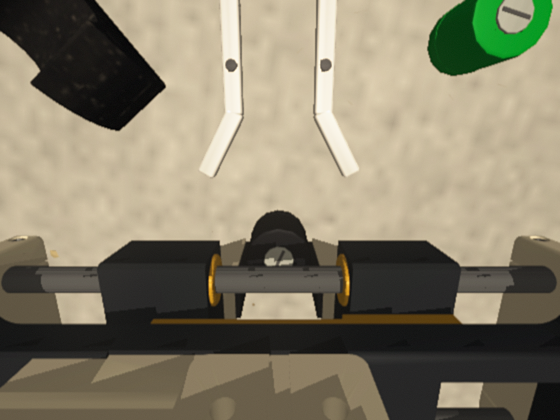

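Foot centred on the channel (about column 279, rails symmetric about 278). I press down about 1 mm again so the foot surely stays on the table, then slide in.

```bash
python3 -m pendant '[0,0,0.0012,0,0,0,0.02, 0.012,0,0,0,0,0,0.02, 0.014,0,0,0,0,0,0.02, 0.014,0,0,0,0,0,0.02, 0.014,0,0,0,0,0,0.02, 0.014,0,0,0,0,0,0.02, 0.014,0,0,0,0,0,0.02, 0.014,0,0,0,0,0,0.02, 0.014,0,0,0,0,0,0.02, 0,0,0,0,0,0,0.02]' ; python3 - <<'E'
from h import *
s=observe();print(s['clock'],s['force']);goto([.487+(.0125-.047)*.126,.0125,.027],CH,s)
E
```

```text
clock: 5.95
position: [0.4779, -0.0206, 0.0302]
ee_rot: [2.356, 2.078, 0.002]
force: [-0.7, 1.7, 2.6]
width: 0.363
gripper_force: 20.0
5.95 [-0.65745413  1.69027696  2.57072938]
shift [0.0334 0.0006 0.0032] turn [ 0.0009 -0.0007  0.0002]
```

```bash
python3 -m pendant '[0.01,0,0,0,0,0,0.02, 0.01,0,0,0,0,0,0.02, 0.008,0,0,0,0,0,0.02, 0.002,0,0,0,0,0,0.02, 0,0,0,0,0,0,0.02]'; python3 -m pendant '[0.002,0,0,0,0,0,0.02, 0.001,0,0,0,0,0,0.02,0,0,0,0,0,0,0.02]';python3 -m pendant '[0.001,0,0,0,0,0,0.02, 0.001,0,0,0,0,0,0.02,0,0,0,0,0,0,0.02]'
```

```text
clock: 6.58
position: [0.4813, 0.0066, 0.0303]
ee_rot: [2.358, 2.074, -0.001]
force: [-0.7, -5.0, 7.3]
width: 0.364
gripper_force: 20.0
clock: 6.95
position: [0.4816, 0.0091, 0.0303]
ee_rot: [2.358, 2.073, -0.002]
force: [-0.6, -6.1, 8.5]
width: 0.364
gripper_force: 20.0
clock: 7.32
position: [0.4819, 0.0108, 0.0303]
ee_rot: [2.358, 2.073, -0.002]
force: [-1.0, -5.8, 7.4]
width: 0.368
gripper_force: 20.0
```

```bash
python3 -m pendant '[0.001,0,0,0,0,0,0.02, 0.001,0,0,0,0,0,0.02,0,0,0,0,0,0,0.02]'; python3 - <<'E'
from h import *
s=observe();im=get_image('wrist');np.save('w',im);save('w3.png',im[0:420,80:480])
E
```

```text
clock: 7.7
position: [0.4819, 0.011, 0.0303]
ee_rot: [2.359, 2.07, -0.005]
force: [-1.5, -12.7, 10.5]
width: 0.364
gripper_force: 20.0
```

View pics/w3.png

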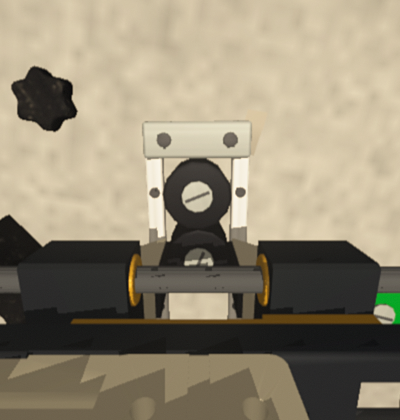

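Feet a and b are in contact, with foot_a's screw at (277,197) and foot_b's at (279,256). The force rose to 13 N, so it's seated. Release, rise, and go to the other loose foot.

```bash
python3 -m pendant '[-0.001,0,-0.001,0,0,0,0.044, 0,0,0,0,0,0,0.044, 0,0,0,0,0,0,0.044, 0,0,-0.02,0,0,0,0.044, 0,0,-0.04,0,0,0,0.044, 0,0,-0.04,0,0,0,0.05, 0,0,0,0,0,0,0.06]'; python3 - <<'E'
from h import *
s=observe();im=get_image('wrist');np.save('w',im);c=cam('wrist',s)
print('a,b',plane(c,277,197,.0415)) 
g=cv2.cvtColor(im,cv2.COLOR_RGB2GRAY);print(proj(c,[.487,.047,.0415]),proj(c,[.4825,.0125,.0415]))
for n,p in(('a',[.487,.047,.0415]),('b',[.4825,.0125,.0415])):
    u,v=proj(c,p).astype(int);r=14;q=g[v-r:v+r,u-r:u+r];m=(q>110).astype(np.uint8)
    k,l,st,ce=cv2.connectedComponentsWithStats(m);i=min(range(1,k),key=lambda i:np.hypot(*(ce[i]-r))-(0 if st[i,4]>20 else -99));print(n,st[i],plane(c,ce[i][0]+u-r,ce[i][1]+v-r,.0415).round(4))
save('w4.png',im)
goto([.5383,-.3325,.14],CH,s)
E
```

```text
clock: 8.62
position: [0.4837, 0.0148, 0.1336]
ee_rot: [2.354, 2.075, 0.007]
force: [0.4, 0.1, -0.1]
width: 0.61
gripper_force: 0.0
a,b [0.48539782 0.03223975 0.0415    ]
[276.66350851 179.43066249] [276.56159288 219.77350871]
a [  5   3  18  19 257] [0.4862 0.0492 0.0415]
b [  6   4  17  17 226] [0.4824 0.0153 0.0415]
shift [-0.3377  0.0977 -0.0063] turn [ 0.0052 -0.0012 -0.0005]
```

```bash
python3 -m pendant '[-0.042,0.012,0,0,0,0,0.06, -0.042,0.012,0,0,0,0,0.06, -0.042,0.012,0,0,0,0,0.06, -0.042,0.012,0,0,0,0,0.06, -0.042,0.012,0,0,0,0,0.06, -0.042,0.012,0,0,0,0,0.06, -0.042,0.012,0,0,0,0,0.06, -0.042,0.012,0,0,0,0,0.06, 0,0,0,0,0,0,0.06, 0,0,0,0,0,0,0.06]'; python3 - <<'E'
from h import *
s=observe();im=get_image('wrist');np.save('w',im);c=cam('wrist',s);g=cv2.cvtColor(im,cv2.COLOR_RGB2GRAY)
u,v=proj(c,[.5383,-.3325,.0415]).astype(int);r=16;q=g[v-r:v+r,u-r:u+r];m=(q>110).astype(np.uint8)
k,l,st,ce=cv2.connectedComponentsWithStats(m)
for i in range(1,k): print(st[i],plane(c,ce[i][0]+u-r,ce[i][1]+v-r,.0415).round(4))
goto([.5383,-.3325,.0305],CH,s)
E
```

```text
clock: 9.93
position: [0.5343, -0.33, 0.1295]
ee_rot: [-2.355, -2.076, 0.0]
force: [0.3, 0.2, 0.6]
width: 0.657
gripper_force: 0.0
[  7   7  18  17 233] [ 0.5377 -0.3309  0.0415]
[ 0 25  9  7 30] [ 0.525  -0.3421  0.0415]
[23 25  9  7 30] [ 0.5472 -0.3449  0.0415]
shift [-0.0022  0.0045  0.099 ] turn [-0.0021 -0.0015 -0.0004]
```

```bash
python3 -m pendant '[-0.001,0.004,0.01,0,0,0,0.06, 0,0,0.03,0,0,0,0.06, 0,0,0.03,0,0,0,0.06, 0,0,0.02,0,0,0,0.06, 0,0,0.009,0,0,0,0.06, 0,0,0,0,0,0,0.06, 0,0,0,0,0,0,0.06, 0,0,0,0,0,0,0.06]' && python3 -m pendant '[0,0,0,0,0,0,0.02, 0,0,0,0,0,0,0.02, 0,0,0,0,0,0,0.02, 0,0,0,0,0,0,0.02]' 20; python3 - <<'E'
from h import *
s=observe()
goto([.4634,-.131,.0305],CH,s)
E
```

```text
clock: 10.98
position: [0.5393, -0.333, 0.033]
ee_rot: [2.356, 2.076, 0.001]
force: [-0.3, -0.4, 0.4]
width: 0.653
gripper_force: 0.0
clock: 11.48
position: [0.5386, -0.3327, 0.0321]
ee_rot: [-2.357, -2.077, 0.0]
force: [-1.0, -0.0, 1.2]
width: 0.361
gripper_force: 20.0
shift [ 0.1906 -0.1     0.0016] turn [-0.0002  0.0001 -0.001 ]
```

```bash
python3 -m pendant '[0.006,-0.004,0.0008,0,0,0,0.02, 0.014,-0.008,0,0,0,0,0.02, 0.017,-0.009,0,0,0,0,0.02, 0.017,-0.009,0,0,0,0,0.02, 0.017,-0.009,0,0,0,0,0.02, 0.017,-0.009,0,0,0,0,0.02, 0.017,-0.009,0,0,0,0,0.02, 0.017,-0.009,0,0,0,0,0.02, 0.017,-0.009,0,0,0,0,0.02, 0.017,-0.009,0,0,0,0,0.02]' && python3 -m pendant '[0.017,-0.009,0,0,0,0,0.02, 0.012,-0.005,0,0,0,0,0.02, 0,0,0,0,0,0,0.02, 0,0,0,0,0,0,0.02]'; python3 - <<'E'
from h import *
s=observe()
goto([.4634,-.131,.0305],CH,s);goto([.4824-.0043,.0153-.0338,.0305],CH,s)
E
```

```text
clock: 12.72
position: [0.476, -0.1675, 0.0321]
ee_rot: [2.355, 2.074, 0.002]
force: [2.1, -7.6, 8.2]
width: 0.364
gripper_force: 20.0
clock: 13.22
position: [0.4652, -0.1353, 0.0319]
ee_rot: [2.355, 2.078, 0.002]
force: [-0.9, 2.4, 12.3]
width: 0.368
gripper_force: 20.0
shift [ 0.0041 -0.0023  0.0014] turn [ 0.0013 -0.0007  0.0005]
shift [ 0.1175 -0.0017  0.0015] turn [ 0.0013 -0.0007  0.0005]
```

```bash
python3 -m pendant '[0.006,-0.002,-0.0005,0,0,0,0.02, 0.012,0,0,0,0,0,0.02, 0.013,0,0,0,0,0,0.02, 0.013,0,0,0,0,0,0.02, 0.013,0,0,0,0,0,0.02, 0.013,0,0,0,0,0,0.02, 0.013,0,0,0,0,0,0.02, 0.012,0,0,0,0,0,0.02, 0.008,0,0,0,0,0,0.02, 0,0,0,0,0,0,0.02]' && python3 -m pendant '[0.005,0,0,0,0,0,0.02,0,0,0,0,0,0,0.02]'; python3 - <<'E'
from h import *
s=observe()
goto([.4824-.0043,.0153-.0338,.0305],CH,s)
E
```

```text
clock: 14.48
position: [0.4752, -0.0332, 0.0319]
ee_rot: [-2.355, -2.078, 0.0]
force: [-0.2, 2.0, 7.1]
width: 0.363
gripper_force: 20.0
clock: 14.72
position: [0.4756, -0.029, 0.0318]
ee_rot: [-2.356, -2.077, 0.001]
force: [-0.5, -1.3, 6.5]
width: 0.364
gripper_force: 20.0
shift [0.0107 0.0011 0.0013] turn [-0.0007  0.0004 -0.0005]
```

```bash
python3 -m pendant '[0.004,0,0,0,0,0,0.02,0.003,0,0,0,0,0,0.02,0.002,0,0,0,0,0,0.02,0,0,0,0,0,0,0.02]'; python3 -m pendant '[0.001,0,0,0,0,0,0.02, 0.001,0,0,0,0,0,0.02,0,0,0,0,0,0,0.02]';python3 -m pendant '[0.001,0,0,0,0,0,0.02, 0.001,0,0,0,0,0,0.02,0,0,0,0,0,0,0.02]'
```

```text
clock: 15.22
position: [0.4766, -0.0208, 0.0318]
ee_rot: [2.357, 2.077, -0.002]
force: [-0.7, -4.5, 6.7]
width: 0.367
gripper_force: 20.0
clock: 15.6
position: [0.4768, -0.019, 0.0317]
ee_rot: [2.357, 2.076, -0.003]
force: [-0.4, -4.8, 5.0]
width: 0.367
gripper_force: 20.0
clock: 15.98
position: [0.477, -0.0169, 0.0317]
ee_rot: [-2.357, -2.077, 0.003]
force: [-0.3, -4.2, 5.4]
width: 0.363
gripper_force: 20.0
```

```bash
python3 -m pendant '[0.001,0,0,0,0,0,0.02, 0.001,0,0,0,0,0,0.02,0,0,0,0,0,0,0.02]';python3 -m pendant '[0.001,0,0,0,0,0,0.02, 0.001,0,0,0,0,0,0.02,0,0,0,0,0,0,0.02]'; python3 -m pendant '[-0.001,0,-0.0005,0,0,0,0.044, 0,0,0,0,0,0,0.044, 0,0,0,0,0,0,0.044, 0,0,-0.02,0,0,0,0.044, 0,0,-0.04,0,0,0,0.044, 0,0,-0.04,0,0,0,0.05, -0.03,0,-0.03,0,0,0,0.06, 0,0,0,0,0,0,0.06]'; python3 - <<'E'
from h import *
s=observe();im=get_image('wrist');np.save('w',im);c=cam('wrist',s);g=cv2.cvtColor(im,cv2.COLOR_RGB2GRAY)
for p in([.487,.049,.0415],[.4824,.0153,.0415],[.478,-.0185,.0415]):
    u,v=proj(c,p).astype(int);r=14;q=g[v-r:v+r,u-r:u+r];m=(q>110).astype(np.uint8)
    k,l,st,ce=cv2.connectedComponentsWithStats(m)
    i=max((i for i in range(1,k)),key=lambda i:st[i,4]);print((u,v),st[i],plane(c,ce[i][0]+u-r,ce[i][1]+v-r,.0415).round(4))
save('w5.png',im)
E
```

```text
clock: 16.35
position: [0.4772, -0.0151, 0.0317]
ee_rot: [2.358, 2.076, -0.003]
force: [-0.0, -5.1, 6.3]
width: 0.364
gripper_force: 20.0
clock: 16.73
position: [0.4772, -0.0143, 0.0317]
ee_rot: [2.358, 2.075, -0.005]
force: [-0.3, -9.5, 7.4]
width: 0.365
gripper_force: 20.0
clock: 17.73
position: [0.4756, -0.0451, 0.1641]
ee_rot: [2.358, 2.071, 0.003]
force: [-0.5, -0.3, -0.8]
width: 0.649
gripper_force: 0.0
(np.int64(276), np.int64(103)) [  6   5  17  19 253] [0.4862 0.0495 0.0415]
(np.int64(276), np.int64(143)) [  7   5  17  18 226] [0.4826 0.0156 0.0415]
(np.int64(276), np.int64(180)) [  0   0  28  20 410] [ 0.4778 -0.0114  0.0415]
```

View pics/w5.png

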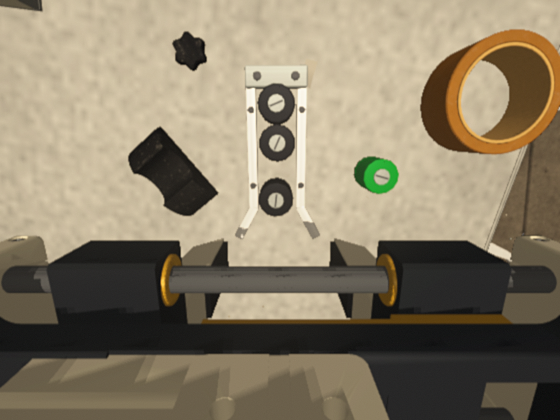

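```bash
python3 - <<'E'
from h import *
im=np.load('w.npy');s=observe();c=cam('wrist',s);g=cv2.cvtColor(im,cv2.COLOR_RGB2GRAY)
u,v=276,200;r=12;q=g[v-r:v+r,u-r:u+r];m=(q>110).astype(np.uint8)
k,l,st,ce=cv2.connectedComponentsWithStats(m)
for i in range(1,k):print(st[i],plane(c,ce[i][0]+u-r,ce[i][1]+v-r,.0415).round(4))
goto([.4762,-.032,.03],CH)
E
```

```text
[  4   5  16  15 194] [ 0.4736 -0.0353  0.0415]
shift [ 0.0119 -0.0005  0.1328] turn [ 0.0018  0.     -0.0026]
```

Feet a and b are closed up, at (276,103) and (276,143). Foot c, at (276,200), stayed upright in the track but about 17 mm short. I push it home from behind with the fingers shut, tips just above rail height.

```bash
python3 -m pendant '[-0.017,0,0,0,0,0,0, -0.018,0,0,0,0,0,0, 0,0,0,0,0,0,0, 0,0,0.035,0,0,0,0, 0,0,0.035,0,0,0,0, 0,0,0.035,0,0,0,0, 0,0,0.02,0,0,0,0, 0,0,0.012,0,0,0,0, 0,0,0,0,0,0,0, 0,0,0,0,0,0,0]'; python3 - <<'E'
from h import *
s=observe();print(s['width']);goto([.4736-.1249*.0265,-.0353-.9922*.0265,.027],CH,s);im=get_image('wrist');np.save('w',im)
c=cam('wrist',s);print(proj(c,[.4736,-.0353,.0415]))
E
```

```text
clock: 19.02
position: [0.4707, -0.0777, 0.0258]
ee_rot: [2.356, 2.077, 0.001]
force: [0.2, -0.9, 0.6]
width: 0.005
gripper_force: 0.0
0.005311815616845668
shift [ 0.0159 -0.0024 -0.0012] turn [ 0.0009 -0.0002 -0.0006]
[272.66282348 191.84180204]
```

```bash
python3 -m pendant '[0.006,-0.001,0,0,0,0,0, 0.006,-0.001,0,0,0,0,0, 0.004,0,0,0,0,0,0, 0.004,0,0,0,0,0,0, 0.004,0,0,0,0,0,0, 0.003,0,0,0,0,0,0, 0,0,0,0,0,0,0]'; python3 -m pendant '[0.002,0,0,0,0,0,0, 0.002,0,0,0,0,0,0, 0,0,0,0,0,0,0]'; python3 -m pendant '[0.001,0,0,0,0,0,0, 0.001,0,0,0,0,0,0, 0,0,0,0,0,0,0]';python3 - <<'E'
from h import *
s=observe();im=get_image('wrist');np.save('w',im);c=cam('wrist',s);save('w6.png',im[:,80:480])
for p in([.4862,.0495,.0415],[.4826,.0156,.0415],[.4784,-.0183,.0415]):print(proj(c,p))
E
```

```text
clock: 19.95
position: [0.4716, -0.0506, 0.0252]
ee_rot: [-2.356, -2.078, -0.0]
force: [0.2, 0.3, -0.4]
width: 0.007
gripper_force: 0.0
clock: 20.32
position: [0.4721, -0.0467, 0.0252]
ee_rot: [-2.357, -2.077, -0.0]
force: [0.7, 0.3, 0.5]
width: 0.005
gripper_force: 0.0
clock: 20.7
position: [0.4724, -0.0449, 0.0252]
ee_rot: [2.357, 2.077, 0.0]
force: [0.7, -0.1, -0.8]
width: 0.005
gripper_force: 0.2
[282.35950708  65.42613973]
[283.64454222 149.92572577]
[283.5041312  223.86314768]
```

View pics/w6.png

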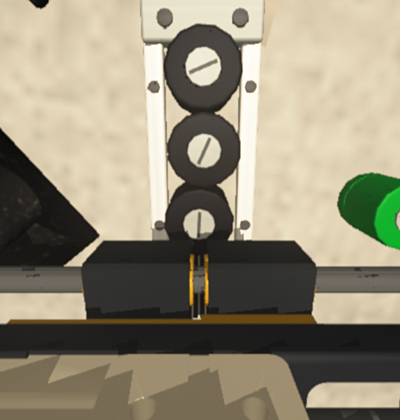

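```bash
python3 -m pendant '[0.001,0,0,0,0,0,0, 0.001,0,0,0,0,0,0, 0,0,0,0,0,0,0]'; python3 -m pendant '[0.001,0,0,0,0,0,0, 0.001,0,0,0,0,0,0, 0,0,0,0,0,0,0]'; python3 -m pendant '[0.001,0,0,0,0,0,0, 0,0,0,0,0,0,0]'
```

```text
clock: 21.12
position: [0.4723, -0.0443, 0.0252]
ee_rot: [2.358, 2.075, -0.002]
force: [0.1, -5.9, 1.6]
width: 0.005
gripper_force: 2.9
clock: 21.5
position: [0.4722, -0.044, 0.0252]
ee_rot: [2.359, 2.073, -0.005]
force: [-1.3, -11.4, 3.7]
width: 0.004
gripper_force: 5.8
clock: 21.75
position: [0.4721, -0.0438, 0.0252]
ee_rot: [2.359, 2.072, -0.006]
force: [-1.2, -14.9, 3.4]
width: 0.006
gripper_force: 7.3
```

```bash
python3 -m pendant '[-0.002,0,0,0,0,0,0, -0.01,0,0,0,0,0,0, -0.015,0,-0.02,0,0,0,0, -0.02,0,-0.05,0,0,0,0, 0,0,-0.06,0,0,0,0, 0,0,-0.06,0,0,0,0, 0,0,-0.05,0,0,0,0.05, 0,0,0,0,0,0,0.05, 0,0,0,0,0,0,0.05]'; python3 - <<'E'
from h import *
s=observe();w=get_image('wrist');np.save('w',w);t=get_image('top');np.save('t2',t)
c=cam('wrist',s);g=cv2.cvtColor(w,cv2.COLOR_RGB2GRAY)
for p in([.4862,.0495,.0415],[.4826,.0156,.0415],[.4784,-.0183,.0415]):
    u,v=proj(c,p).round().astype(int);r=7;q=g[v-r:v+r+1,u-r:u+r+1];m=(q>110).astype(np.uint8)
    k,l,st,ce=cv2.connectedComponentsWithStats(m)
    for i in range(1,k):
        if st[i,4]>15:print('foot',(u,v),st[i],plane(c,ce[i][0]+u-r,ce[i][1]+v-r,.0415).round(4))
ct=cam('top')
for nm,im,cc in(('t0',np.load('top.npy'),ct),('t2',t,ct),('w',w,c)):
    h=cv2.cvtColor(im,cv2.COLOR_RGB2HSV);m=cv2.inRange(h,(16,130,90),(32,255,255))
    cs,_=cv2.findContours(m,cv2.RETR_EXTERNAL,cv2.CHAIN_APPROX_NONE)
    for k in cs:
        if cv2.contourArea(k)>80:print(nm,cv2.contourArea(k),[ (round(a,1)) for x in cv2.minAreaRect(k)[:2] for a in x],cv2.fitLine(k,2,0,.01,.01).ravel().round(3),k.reshape(-1,2).min(0),k.reshape(-1,2).max(0))
print('mouth guess in w',proj(c,[.66,.15,.091]))
E
```

```text
clock: 22.88
position: [0.4667, -0.0867, 0.2647]
ee_rot: [-2.357, -2.077, 0.0]
force: [0.1, 0.7, 0.3]
width: 0.281
gripper_force: 0.0
foot (np.int64(280), np.int64(74)) [  1   0  14  14 150] [0.4864 0.0495 0.0415]
foot (np.int64(281), np.int64(104)) [  1   1  13  14 140] [0.4825 0.0156 0.0415]
foot (np.int64(281), np.int64(134)) [  0   1  12  13 125] [ 0.4763 -0.0178  0.0415]
t0 130.0 [467.3, 276.7, 4.8, 36.1] [ 9.59000e-01 -2.82000e-01  4.67473e+02  2.76635e+02] [450 270] [485 283]
t0 215.5 [182.5, 153.0, 11.0, 26.0] [ 2.50000e-02 -1.00000e+00  1.82459e+02  1.53279e+02] [177 140] [188 166]
t2 126.0 [467.3, 276.6, 4.9, 36.1] [ 9.58000e-01 -2.87000e-01  4.67486e+02  2.76639e+02] [450 270] [485 283]
t2 213.5 [182.5, 153.0, 26.0, 11.0] [ 1.70000e-02 -1.00000e+00  1.82426e+02  1.53246e+02] [177 140] [188 166]
w 981.0 [290.5, 319.0, 6.0, 305.0] [ 1.00000e+00 -9.00000e-03  2.90619e+02  3.20098e+02] [138 316] [443 322]
w 185.0 [331.1, 279.4, 49.1, 6.4] [4.60000e-02 9.99000e-01 3.30853e+02 2.79500e+02] [327 255] [334 304]
w 266.0 [227.4, 279.5, 9.9, 51.0] [ 6.50000e-02 -9.98000e-01  2.26909e+02  2.79264e+02] [223 254] [234 305]
w 5547.5 [450.3, 65.6, 80.9, 95.4] [ 3.99000e-01 -9.17000e-01  4.50806e+02  5.92080e+01] [408  19] [494 112]
mouth guess in w [458.36248221 -84.60504775]
```

```bash
python3 - <<'E'
from h import *
c=cam('top');im=np.load('top.npy')
h=cv2.cvtColor(im,cv2.COLOR_RGB2HSV);m=cv2.inRange(h,(15,110,70),(33,255,255))
for v in range(136,170,2):
    u=np.nonzero(m[v,165:200])[0]+165
    if len(u):print(v,u.min(),u.max(),end=' | ')
print()
for v,u,z in((139.5,182.6,.112),(153,182.4,.151),(160,182.3,.170),(166.5,182.2,.185)):print(v,plane(c,u,v,z).round(4))
# sleeve grey: centre by rows
for v in range(116,142,2): print(v,[int(x) for x in im[v,172:198].astype(int).max(1)-im[v,172:198].min(1)])
E
```

```text
140 181 184 | 142 179 186 | 144 179 186 | 146 178 187 | 148 178 187 | 150 178 187 | 152 177 187 | 154 177 187 | 156 177 188 | 158 177 188 | 160 177 188 | 162 177 187 | 164 178 186 | 166 180 185 | 
139.5 [0.6456 0.1804 0.112 ]
153 [0.6034 0.1722 0.151 ]
160 [0.5827 0.1682 0.17  ]
166.5 [0.5644 0.165  0.185 ]
116 [25, 27, 25, 25, 25, 30, 29, 27, 25, 25, 25, 24, 25, 26, 27, 26, 25, 25, 25, 23, 25, 22, 27, 24, 27, 24]
118 [26, 26, 27, 27, 26, 26, 26, 25, 26, 24, 23, 24, 23, 26, 26, 25, 26, 26, 24, 23, 23, 23, 22, 27, 30, 35]
120 [25, 25, 25, 23, 24, 25, 26, 26, 21, 15, 18, 18, 15, 14, 15, 22, 28, 32, 41, 54, 66, 73, 66, 60, 61, 78]
122 [24, 26, 24, 31, 30, 30, 32, 27, 17, 15, 16, 14, 16, 14, 11, 15, 34, 68, 81, 82, 74, 73, 39, 20, 18, 48]
124 [68, 54, 56, 73, 77, 75, 78, 51, 19, 10, 11, 9, 10, 10, 11, 17, 30, 38, 63, 77, 74, 75, 78, 75, 77, 80]
126 [42, 17, 14, 39, 72, 72, 42, 11, 12, 13, 16, 17, 15, 12, 12, 11, 24, 35, 40, 64, 77, 73, 75, 77, 76, 78]
128 [81, 71, 69, 74, 76, 65, 32, 12, 15, 17, 16, 15, 14, 13, 11, 11, 13, 32, 41, 40, 66, 76, 74, 78, 78, 75]
130 [81, 78, 72, 72, 75, 72, 44, 15, 15, 15, 14, 17, 13, 13, 12, 9, 9, 28, 39, 37, 40, 54, 70, 78, 79, 75]
132 [78, 80, 72, 67, 73, 73, 58, 29, 16, 17, 17, 16, 16, 11, 10, 13, 14, 29, 38, 41, 36, 34, 38, 57, 76, 77]
134 [71, 82, 76, 68, 70, 73, 47, 23, 12, 12, 17, 17, 16, 15, 12, 21, 38, 39, 40, 39, 41, 37, 31, 34, 66, 80]
136 [45, 78, 77, 71, 70, 71, 49, 21, 12, 11, 21, 24, 19, 16, 16, 23, 35, 37, 39, 37, 41, 35, 37, 58, 80, 80]
138 [49, 81, 79, 72, 69, 72, 72, 57, 31, 17, 18, 20, 16, 21, 35, 46, 40, 36, 38, 39, 41, 40, 32, 35, 56, 79]
140 [39, 69, 78, 75, 69, 68, 73, 73, 84, 76, 71, 79, 77, 72, 77, 78, 74, 59, 37, 36, 37, 39, 37, 36, 33, 60]
```

Feet spacing measures 34.1 mm and 34.0 mm, so all three are closed up. Next is the screwdriver. I'll align the tool with its axis (40° lean, azimuth about 10.6°) and stand off behind the butt.

```bash
cat >> h.py <<'E'
psi=.185;L=np.radians(40);d=np.array([np.sin(L)*np.cos(psi),np.sin(L)*np.sin(psi),-np.cos(L)])
xv=np.array([-np.sin(psi),np.cos(psi),0]);V=R.from_matrix(np.stack([xv,np.cross(d,xv),d],1))
E
python3 - <<'E'
from h import *
s=observe();print(s['joints'].round(2));butt=np.array([.5718,.1663,.1893])
goto(butt-.10*d,V,s);print(V.inv().apply(butt-.1*d-s['position']).round(4), CH.inv().apply(butt-.1*d-s['position']).round(4))
E
```

```text
[ 0.29  0.19 -0.26  1.87  0.05  1.1  -0.11]
shift [ 0.2445  0.0118 -0.0021] turn [-0.695   0.108  -0.2983]
[0.2292 0.0673 0.0537] [ 0.2445  0.012  -0.0021]
```

```bash
python3 -m pendant '[0.049,0.0025,0,0,0,0,0.065, 0.049,0.0025,0,0,0,0,0.065, 0.049,0.0025,0,0,0,0,0.065, 0.049,0.0025,0,0,0,0,0.065, 0.049,0.0025,0,0,0,0,0.065, 0,0,0,-0.174,0.027,-0.075,0.065, 0,0,0,-0.174,0.027,-0.075,0.065, 0,0,0,-0.174,0.027,-0.075,0.065, 0,0,0,-0.174,0.027,-0.075,0.065, 0,0,0,0,0,0,0.065]'; python3 - <<'E'
from h import *
s=observe();print(s['joints'].round(2));butt=np.array([.5718,.1663,.1893])
goto(butt-.10*d,V,s)
w=get_image('wrist');np.save('w',w);save('w7.png',w);c=cam('wrist',s)
sc=get_image('scene');np.save('s2',sc)
print(proj(c,butt),proj(c,butt+.1*d),proj(c,butt+.128*d))
h=cv2.cvtColor(w,cv2.COLOR_RGB2HSV);m=cv2.inRange(h,(16,130,90),(32,255,255))
cs,_=cv2.findContours(m,cv2.RETR_EXTERNAL,cv2.CHAIN_APPROX_NONE)
for k in cs:
    if cv2.contourArea(k)>80:print(cv2.contourArea(k),cv2.fitLine(k,2,0,.01,.01).ravel().round(3),k.reshape(-1,2).min(0),k.reshape(-1,2).max(0))
E
```

```text
clock: 24.22
position: [0.514, 0.147, 0.2644]
ee_rot: [1.744, 2.0, 0.64]
force: [0.0, 1.3, 0.2]
width: 0.708
gripper_force: 0.0
[-0.12  0.02 -0.41  2.25  0.71  0.38 -1.  ]
shift [ 0.0081 -0.0026 -0.0038] turn [-0.0737  0.0361 -0.036 ]
[283.69484107 202.41741765] [288.40890824 180.55368287] [289.29471605 176.44532669]
1624.5 [ 1.00000e+00 -1.00000e-02  3.67165e+02  3.20358e+02] [213 314] [522 323]
170.5 [ 9.99000e-01 -4.30000e-02  2.67254e+02  2.96079e+02] [252 293] [283 301]
536.5 [1.03000e-01 9.95000e-01 3.97954e+02 2.79240e+02] [386 254] [407 305]
587.5 [ 1.07000e-01 -9.94000e-01  1.59271e+02  2.79534e+02] [150 254] [172 305]
582.0 [ 1.00000e+00 -2.00000e-03  2.75662e+02  2.54408e+02] [250 240] [298 265]
949.5 [  0.518  -0.856 282.038 190.286] [264 170] [297 211]
11182.0 [ 1.00000e+00 -1.90000e-02  4.81192e+02  3.60220e+01] [404   0] [559  83]
1491.5 [  0.607   0.795 293.856  20.282] [272   0] [317  40]
```

View pics/w7.png

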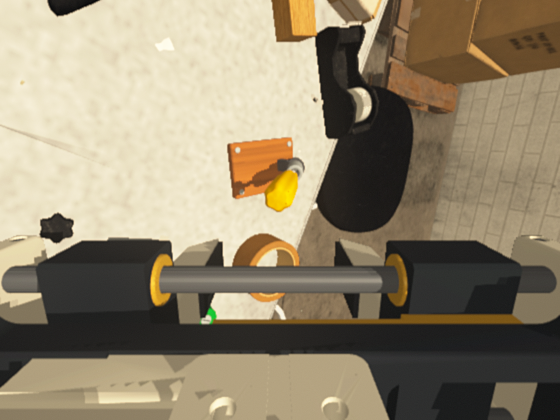

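```bash
cat > drv.py <<'E'
from h import *
def blob(im,c,guess,lo=(17,140,80)):
    h=cv2.cvtColor(im,cv2.COLOR_RGB2HSV);m=cv2.inRange(h,lo,(33,255,255))
    k,l,st,ce=cv2.connectedComponentsWithStats(m);g=proj(c,guess)
    i=min((i for i in range(1,k) if st[i,4]>60),key=lambda i:np.hypot(*(ce[i]-g)))
    v,u=np.nonzero(l==i);P=np.stack([u,v],1).astype(float);mu=P.mean(0);e,vec=np.linalg.eigh(np.cov((P-mu).T));a=vec[:,1]
    t=(P-mu)@a;return mu,a,(t.min(),t.max()),st[i,4],np.sqrt(e)
def axis(views,guess,z=None):
    N=[];cs=[];B=[]
    for nm,im,c in views:
        mu,a,t,n,e=blob(im,c,guess);print(nm,mu.round(1),a.round(3),np.round(t,1),n,e.round(1))
        r1=ray(c,*(mu-a*20));r2=ray(c,*(mu+a*20));nn=np.cross(r1[1],r2[1]);N.append(nn/np.linalg.norm(nn)*1);cs.append(r1[0]);B.append(ray(c,*mu))
    N=np.array(N);dirn=np.linalg.svd(N)[2][2];dirn*=-np.sign(dirn[2])
    A=sum(np.eye(3)-np.outer(q,q) for _,q in B);b=sum((np.eye(3)-np.outer(q,q))@e for e,q in B);P=np.linalg.solve(A,b)
    res=[np.linalg.norm((np.eye(3)-np.outer(q,q))@(P-e)) for e,q in B]
    print('centre',P.round(4),'res',np.round(res,4),'dir',dirn.round(3));return P,dirn
E
python3 - <<'E'
from drv import *
s=observe();g=[.6034,.1722,.151]
v=[('t',np.load('top.npy'),cam('top')),('w',np.load('w.npy'),cam('wrist',s)),('s',np.load('s2.npy'),cam('scene'))]
axis(v[:2],g)
try: axis(v,g); axis([v[0],v[2]],g)
except Exception as e: print(e)
print(proj(v[2][2],g),d,'clock',s['clock'])
E
```

```text
t [182.4 153.9] [-0.001  1.   ] [-13.9  12.1] 227 [2.7 6.9]
w [281.8 190.6] [-0.493  0.87 ] [-22.7  20.6] 990 [ 7.2 11.1]
centre [0.6015 0.1722 0.1505] res [0.0001 0.0001] dir [ 0.685  0.155 -0.712]
t [182.4 153.9] [-0.001  1.   ] [-13.9  12.1] 227 [2.7 6.9]
w [281.8 190.6] [-0.493  0.87 ] [-22.7  20.6] 990 [ 7.2 11.1]
s [275.7 156.2] [-0.885 -0.466] [-19.9  16.8] 378 [3.5 9.1]
centre [0.5903 0.1733 0.1629] res [0.0092 0.0016 0.0102] dir [ 0.723  0.177 -0.668]
t [182.4 153.9] [-0.001  1.   ] [-13.9  12.1] 227 [2.7 6.9]
s [275.7 156.2] [-0.885 -0.466] [-19.9  16.8] 378 [3.5 9.1]
centre [0.5896 0.1727 0.1627] res [0.0097 0.0097] dir [ 0.762  0.143 -0.631]
[283.04874359 158.2231199 ] [ 0.63181924  0.11823855 -0.76604444] clock 24.325
```

The triangulated handle centre (0.6015, 0.172, 0.1505) agrees with the model to 2 mm; the butt is at about (281,203) in the wrist view. Correct the pose, then advance along the axis.

```bash
python3 -m pendant '[0.008,-0.003,-0.004,0,0,0,0.065, 0,0,0,-0.074,0.036,-0.036,0.065, 0,0,0,0,0,0,0.065, 0,0,0,0,0,0,0.065]'; python3 - <<'E'
from drv import *
s=observe();print(s['joints'].round(2))
w=get_image('wrist');c=cam('wrist',s)
P,q=axis([('t',np.load('top.npy'),cam('top')),('w',w,c)],[.6015,.1722,.1505])
goto(P-.05*d+.036*d,V,s)
E
```

```text
clock: 24.82
position: [0.511, 0.1557, 0.2685]
ee_rot: [1.665, 1.996, 0.733]
force: [0.5, 0.2, 1.0]
width: 0.709
gripper_force: 0.0
[-0.13 -0.   -0.41  2.31  0.95  0.28 -1.22]
t [182.4 153.9] [-0.001  1.   ] [-13.9  12.1] 227 [2.7 6.9]
w [270.  203.5] [-0.363  0.932] [-21.7  19.6] 911 [ 7.  10.5]
centre [0.6013 0.1715 0.1477] res [0.0013 0.0013] dir [ 0.681  0.155 -0.716]
shift [-0.0011 -0.0079  0.1375] turn [ 0.0036  0.     -0.0047]
```

```bash
python3 -m pendant '[-0.001,-0.007,0.01,0,0,0,0.065, 0,0,0.025,0,0,0,0.065, 0,0,0.025,0,0,0,0.065, 0,0,0.025,0,0,0,0.065, 0,0,0.02,0,0,0,0.065, 0,0,0.02,0,0,0,0.065, 0,0,0.01,0,0,0,0.065, 0,0,0,0,0,0,0.065, 0,0,0,0,0,0,0.065]'; python3 - <<'E'
from drv import *
s=observe();print(s['joints'].round(2))
goto(np.array([.6014,.1718,.149])-.014*d,V,s)
E
```

```text
clock: 26.0
position: [0.5911, 0.1696, 0.1611]
ee_rot: [1.662, 1.996, 0.734]
force: [-0.0, 0.4, -0.0]
width: 0.711
gripper_force: 0.0
[-0.11  0.34 -0.44  2.29  1.99  0.36 -2.19]
shift [0.0003 0.0003 0.002 ] turn [ 0.0051 -0.0005 -0.0028]
```

```bash
python3 -m pendant '[0,0,0,0,0,0,0.015, 0,0,0,0,0,0,0.015, 0,0,0,0,0,0,0.015, 0,0,0,0,0,0,0.015, 0,0,0,0,0,0,0.015]' 40
```

```text
clock: 26.62
position: [0.5918, 0.1695, 0.1612]
ee_rot: [1.661, 1.995, 0.735]
force: [-0.8, -0.3, 3.1]
width: 0.275
gripper_force: 39.4
```

```bash
python3 -m pendant '[0,0,-0.008,0,0,0,0.015, 0,0,-0.012,0,0,0,0.015, 0,0,-0.012,0,0,0,0.015, 0,0,-0.012,0,0,0,0.015, 0,0,-0.012,0,0,0,0.015, 0,0,-0.012,0,0,0,0.015, 0,0,-0.012,0,0,0,0.015, 0,0,-0.012,0,0,0,0.015, 0,0,-0.012,0,0,0,0.015, 0,0,0,0,0,0,0.015]'; python3 - <<'E'
from drv import *
s=observe();print(s['joints'].round(2),s['width'])
goto(np.array([.6014,.1718,.149])-.014*d,V,s)
E
```

```text
clock: 27.88
position: [0.5245, 0.1572, 0.2406]
ee_rot: [1.661, 1.996, 0.736]
force: [-0.8, 0.5, -1.3]
width: 0.269
gripper_force: 39.6
[-0.21  0.06 -0.34  2.33  1.29  0.26 -1.55] 0.26941293968607605
shift [1.000e-04 5.000e-04 1.065e-01] turn [ 0.0057 -0.0013 -0.0028]
```

```bash
python3 -m pendant '[0,0,-0.012,0,0,0,0.015, 0,0.019,-0.023,0,0,0,0.015, 0,0.019,-0.023,0,0,0,0.015, 0,0,0,0.14,0,0,0.015, 0,0,0,0.14,0,0,0.015, 0,0,0,0.14,0,0,0.015, 0,0,0,0.14,0,0,0.015, 0,0,0,0.138,0,0,0.015, 0,0,0,0,0,0,0.015, 0,0,0,0,0,0,0.015]'; python3 - <<'E'
from drv import *
s=observe();print(s['joints'].round(2),s['width'])
Rt=R.from_rotvec(s['ee_rot']).as_matrix();print(Rt[:,2].round(4),np.degrees(np.arctan2(Rt[1,0],Rt[0,0])))
fl=np.array([Rt[0,0],Rt[1,0],0]);fl/=np.linalg.norm(fl);T=R.from_matrix(np.stack([fl,[fl[1],-fl[0],0],[0,0,-1]],1))
goto([.4864,.0495,.33],T,s)
t=get_image('top');sc=get_image('scene');w=get_image('wrist');np.save('t3',t);np.save('s3',sc);np.save('w3',w)
p=np.array(s['position']);
for n,im in(('top',t),('scene',sc),('wrist',w)):
    c=cam(n,s);print(n,proj(c,p-[0,0,.09]),proj(c,p-[0,0,.1725]))
save('cmp.png',np.vstack([np.hstack([w[150:420,140:420],sc[90:360,140:420]])]))
E
```

```text
clock: 29.12
position: [0.5188, 0.1517, 0.3025]
ee_rot: [2.002, 2.385, 0.036]
force: [-0.4, 1.1, -1.1]
width: 0.27
gripper_force: 39.6
[-0.2   0.24 -0.24  1.69  0.08  1.18 -0.29] 0.26952391718657437
[ 0.0359 -0.     -0.9994] 99.99387271176353
shift [-0.0952 -0.0487 -0.0287] turn [0.0353 0.0063 0.0001]
top [185.03338883 184.21306004] [191.0075997  189.13736531]
scene [259.31510664 148.58454118] [260.12850289 173.07564163]
wrist [274.69117228 216.87330758] [273.02810476 196.46378285]
```

```bash
python3 -m pendant '[0,0,0,0.035,0.006,0,0.015, -0.02,-0.01,0,0,0,0,0.015, -0.025,-0.013,0,0,0,0,0.015, -0.025,-0.013,0,0,0,0,0.015, -0.015,-0.008,0,0,0,0,0.015, -0.01,-0.005,0,0,0,0,0.015, 0,0,0,0,0,0,0.015, 0,0,0,0,0,0,0.015]'; python3 - <<'E'
from drv import *
s=observe();Rt=R.from_rotvec(s['ee_rot']).as_matrix();print(Rt[:,2].round(4),s['position'])
sc=get_image('scene');w=get_image('wrist');np.save('s3',sc);np.save('w3',w)
p=np.array(s['position'])
for n in('scene','wrist'):
    c=cam(n,s);print(n,[proj(c,q).round(1) for q in(p+Rt[:,2]*.065,p+Rt[:,2]*.1725,np.array([.4864,.0495,.0415]))])
a=w[140:280,180:380];c=cam('scene');u,v=proj(c,p+Rt[:,2]*.15).astype(int);b=sc[v-70:v+70,u-100:u+100];print('scene crop origin',u-100,v-70)
save('cmp.png',cv2.resize(np.hstack([a,b]),None,fx=2,fy=2,interpolation=cv2.INTER_CUBIC))
E
```

```text
clock: 30.28
position: [0.4875, 0.0509, 0.3032]
ee_rot: [-2.017, -2.407, -0.001]
force: [-0.3, 0.6, -0.0]
width: 0.271
gripper_force: 39.6
[-6.0e-04  1.1e-03 -1.0e+00] [0.48751255 0.0508622  0.30324111]
scene [array([262.2, 158.3]), array([263.2, 191.7]), array([263.8, 217.7])]
wrist [array([278.4, 226.4]), array([278.5, 197.4]), array([277.6, 185.4])]
scene crop origin 162 114
```

View pics/cmp.png

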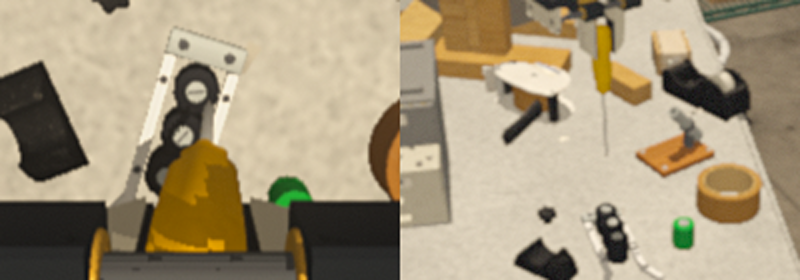

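The blade tip shows at about (283.5,191.5) in the wrist view and (265,191.5) in the scene view. Foot_a's screw is at (278.5,185.5). Measuring the shaft numerically for tilt and tip offset.

```bash
python3 - <<'E'
from drv import *
s=observe();sc=np.load('s3.npy').astype(int);w=np.load('w3.npy').astype(int);cs,cw=cam('scene'),cam('wrist',s)
g=sc.mean(2)
bg=cv2.medianBlur(sc.astype(np.uint8),9).mean(2)
rows=[]
for v in range(160,196):
    e=np.clip(bg[v,257:272]-g[v,257:272],0,None);print(v,e.round(0).astype(int))
print('wrist gray');gw=w.mean(2)
for v in range(184,218,2): print(v,gw[v,272:296].astype(int))
print('t',tri(cs,(265,191.5),cw,(283.5,191.5)),np.array(s['position']).round(4))
E
```

```text
160 [ 0  0  0  0  9 38 60 26  0  0  0  5 15 16  4]
161 [ 0  0  0  0  0 13 30  8  0  0  0  0  4  6  7]
162 [ 0  0  0  0  0  8 20  3  0  0  0  0  3  1  0]
163 [ 0  0  0  0  0 10 25  9  0  0  0  0  0  0  0]
164 [ 0  0  0  0  0 12 27 14  0  0  0  0  0  0  0]
165 [ 0  0  0  0  0 13 29 17  0  0  0  0  0  0  0]
166 [ 0  0  0  0  0  9 27 20  1  0  0  0  0  0  0]
167 [ 0  0  0  0  0  8 24 24  8  0  0  2  1  2  1]
168 [ 2  0  0  0  0  4 22 25  8  1  1  2  3  2  0]
169 [ 4  1  0  0  0  0 18 29  9  0  0  0  2  0  0]
170 [ 4  1  0  0  0  0 15 31 12  0  0  1  2  1  0]
171 [ 5  2  0  0  1  2 16 29 14  0  0  0  0  0  0]
172 [ 1  0  0  0  0  0 15 29 13  0  0  0  0  0  2]
173 [ 2  0  0  0  0  0 12 35 18  0  0  0  1  0  1]
174 [ 0  0  0  0  0  0 14 39 23  4  0  0  0  0  0]
175 [ 0  2  1  1  0  0 17 34 21  2  0  0  0  1  0]
176 [ 0  1  3  1  0  1 18 36 20  0  0  0  0  0  2]
177 [ 0  1  4  1  0  0 17 36 18  1  0  0  0  0  0]
178 [ 0  2  1  2  0  0 19 36 20  0  0  0  0  0  1]
179 [ 0  0  0  0  0  0 16 35 20  3  0  0  0  0  0]
180 [ 0  0  0  0  0  0 13 33 18  4  0  0  1  1  0]
181 [ 0  0  0  0  0  0 12 31 
[... 1843 characters left out ...]
4  52  42  54  95 126 136 142 145 144 179 228 236 233
 216 204 205 201 200 198]
208 [165 183 193 185 124  58  42  60 109 133 141 146 148 150 180 231 237 227
 206 201 202 201 200 200]
210 [194 195 191 158  84  49  59  79  95  97 101 105 118 140 189 233 234 208
 195 197 198 197 196 196]
212 [130 126 117  84  66  72  76  80  81  83  84  87  88  97 122 160 183 187
 190 194 199 199 196 195]
214 [ 58  65  67  71  73  74  78  78  81  83  85  83  84  84  85  87  92 102
 112 129 156 188 201 199]
216 [ 72  72  72  73  75  77  80  79  83  83  84  84  85  85  85  86  85  86
  86  85  88 128 189 201]
t (array([0.4935977 , 0.05718991, 0.12601936]), np.float64(0.0034265388875628594)) [0.4875 0.0508 0.3032]
```

```bash
python3 - <<'E'
from drv import *
s=observe();sc=np.load('s3.npy').astype(int);cs,cw=cam('scene'),cam('wrist',s);Rt=R.from_rotvec(s['ee_rot']).as_matrix()
g=sc.mean(2);bg=cv2.medianBlur(sc.astype(np.uint8),9).mean(2)
v=np.arange(163,192);u=[]
for r in v:
    e=np.clip(bg[r,261:268]-g[r,261:268],0,None);u.append((e*np.arange(261,268)).sum()/e.sum())
f=np.polyfit(v,u,1);print('scene',f,np.polyval(f,[165,191.8]))
w=np.load('w3.npy').astype(float).mean(2);vv=np.array([194,196,198,200,202,204,206,208]);uu=[]
for r in vv:
    row=w[r,276:292];gr=np.diff(row)  # dark->shaft->bright edges
    i=np.argmax(gr[:8]);j=i+2+np.argmax(gr[i+2:]);uu.append(276+(i+j)/2+.5)
fw=np.polyfit(vv,uu,1);print('wrist',np.round(uu,1),fw)
def pl(c,p,q): n=np.cross(ray(c,*p)[1],ray(c,*q)[1]);return n/np.linalg.norm(n)
n1=pl(cs,(np.polyval(f,165),165),(np.polyval(f,191),191));n2=pl(cw,(np.polyval(fw,208),208),(np.polyval(fw,192),192))
q=np.cross(n1,n2);q*=-np.sign(q[2])/np.linalg.norm(q);print('dir world',q.round(4),'tool',(Rt.T@q).round(4))
tip,r=tri(cs,(np.polyval(f,191.8),191.8),cw,(np.polyval(fw,190.8),190.8))
print('tip',tip.round(4),r,'tool',(Rt.T@(tip-s['position'])).round(4))
# intersection of the wrist tip ray with height TCP-.1725
print(plane(cw,np.polyval(fw,190.8),190.8,s['position'][2]-.1725).round(4))
E
```

```text
scene [5.89180382e-02 2.53627880e+02] [263.3493559  264.92835933]
wrist [284.5 283.5 283.5 283.5 283.5 283.5 283.  283. ] [-7.73809524e-02  2.99053571e+02]
dir world [ 0.0318  0.0098 -0.9994] tool [0.003  0.0338 0.9994]
tip [0.4941 0.058  0.1245] 0.0026865150087980274 tool [0.0057 0.0078 0.1787]
[0.4925 0.0595 0.1307]
```

```bash
python3 -m pendant '[0,0,0,0.034,0,0,0.015, -0.0075,-0.001,0.01,0,0,0,0.015, 0,0,0.02,0,0,0,0.015, 0,0,0.015,0,0,0,0.015, 0,0,0,0,0,0,0.015, 0,0,0,0,0,0,0.015]'; cat > tip.py <<'E'
from drv import *
s=observe();sc=get_image('scene').astype(int);w=get_image('wrist').astype(int);np.save('s4',sc.astype(np.uint8));np.save('w4',w.astype(np.uint8))
cs,cw=cam('scene'),cam('wrist',s);p=np.array(s['position']);Rt=R.from_rotvec(s['ee_rot']).as_matrix();print(p.round(4),Rt[:,2].round(3),s['clock'],s['force'].round(1))
t=p-[0,0,.176];A=np.array([.4864,.0495,.0415])
for n,c in(('s',cs),('w',cw)):print(n,'tip',proj(c,t).round(1),'screw',proj(c,A).round(1))
u,v=proj(cs,t).round().astype(int);u0,v0=u-9,v-14
print('scene',u0,v0)
for r in range(v0,v0+40):print(r,sc[r,u0:u0+19].mean(1).astype(int))
u,v=proj(cw,t).round().astype(int);u2,v2=proj(cw,A).round().astype(int);a,b=min(v,v2)-12,max(v,v2)+10
print('wrist',u-13)
for r in range(a,b):print(r,w[r,u-13:u+14].mean(1).astype(int))
E
python3 tip.py
```

```text
clock: 31.12
position: [0.4864, 0.0422, 0.2586]
ee_rot: [-2.004, -2.39, 0.04]
force: [0.0, -0.1, -0.6]
width: 0.271
gripper_force: 39.6
[0.4864 0.0422 0.2586] [-0.034 -0.005 -0.999] 31.125 [ 0.  -0.1 -0.6]
s tip [264.4 207.5] screw [263.8 217.7]
w tip [283.8 196.9] screw [285.4 184.7]
scene 255 193
193 [205 205 201 200 200 200 203 201 185 166 185 203 206 202 199 199 200 202
 205]
194 [204 204 201 202 201 200 200 202 184 165 183 200 205 203 202 200 200 201
 202]
195 [204 202 201 202 202 199 200 199 184 163 183 200 203 201 203 201 201 201
 203]
196 [204 201 200 202 203 204 203 202 184 165 182 203 205 203 201 204 202 203
 202]
197 [201 200 200 201 203 204 204 202 184 165 184 205 208 205 202 203 204 205
 204]
198 [200 199 199 202 202 202 202 200 183 163 183 204 209 208 205 205 206 204
 204]
199 [199 200 201 202 200 199 200 200 183 164 181 201 205 203 204 204 206 205
 203]
200 [200 201 200 202 201 199 201 198 181 163 177 196 197 199 202 204 206 204
 203]
201 [200 202 203 203 204 201 201 196 181 163 179 197 199 200 201 204 204 206
 204]
202 [200 204 204 202 203 201 202 197 183 163 179 198 
[... 5739 characters left out ...]
4 235 234]
201 [ 48  44  41  37  37  37  37  40  47  67 109 123 131 135 134 119  64  28
  41 116 190 202 189 173 223 235 232]
202 [ 47  41  36  35  34  35  42  41  46  68 110 127 133 136 137 121  66  35
  29  97 190 203 190 198 231 235 231]
203 [ 47  38  34  34  32  40  60  63  58  72 113 128 134 139 138 114  66  39
  30  91 191 195 172 213 234 234 231]
204 [ 39  35  33  34  49  87 121 127 113  94 116 130 137 141 138 109  63  43
  32  90 188 190 174 224 236 232 231]
205 [ 35  33  39  61 108 156 176 180 169 130 124 130 138 144 138 109  63  43
  36  89 183 189 198 231 235 231 231]
206 [ 33  34  62 115 164 188 192 195 182 142 129 136 141 145 141 112  63  45
  40  88 170 171 213 234 233 230 232]
```

```bash
python3 - <<'E'
from drv import *
s=observe();cs,cw=cam('scene'),cam('wrist',s);Rt=R.from_rotvec(s['ee_rot']).as_matrix()
t,r=tri(cs,(264.3,207.4),cw,(284.2,191.3));S,r2=tri(cs,(264.3,218.2),cw,(285.2,184.8));print(t.round(4),r,S.round(4),r2)
for z in(.075,.078,.081,.084):
    q=plane(cw,284.2,191.3,z);m=plane(cs,264.3,207.4,z);print(z,(q-plane(cw,285.2,184.8,.0415)).round(4),(m-plane(cs,264.3,218.2,.0415)).round(4))
print((Rt.T@(t-S)).round(4))
E
```

```text
[0.487  0.0476 0.0791] 0.002018596335663451 [0.4871 0.0489 0.0399] 0.0010333303944490364
0.075 [-0.0004 -0.0021  0.0335] [0.0034 0.0062 0.0335]
0.078 [-0.0005 -0.0016  0.0365] [0.0018 0.0021 0.0365]
0.081 [-0.0005 -0.001   0.0395] [ 0.0002 -0.0019  0.0395]
0.084 [-0.0006 -0.0005  0.0425] [-0.0014 -0.006   0.0425]
[-0.0012 -0.0016 -0.0391]
```

```bash
python3 -m pendant '[0.001,0.001,0.006,0,0,0,0.015, 0,0,0.006,0,0,0,0.015, 0,0,0.0065,0,0,0,0.015, 0,0,0,0,0,0,0.015, 0,0,0,0,0,0,0.015, 0,0,0,0,0,0,0.015]'; sed -i 's/\.176/.1805/; s/range(v0,v0+40)/range(v0,v0+30,1)/' tip.py; python3 tip.py | awk '1'
```

```text
clock: 31.98
position: [0.4864, 0.0432, 0.2399]
ee_rot: [-2.004, -2.389, 0.04]
force: [-0.3, -0.4, -0.2]
width: 0.267
gripper_force: 39.6
[0.4864 0.0432 0.2399] [-0.034 -0.005 -0.999] 31.975 [-0.3 -0.4 -0.2]
s tip [264.5 213.8] screw [263.8 217.7]
w tip [283.9 196.1] screw [285. 188.]
scene 255 200
200 [201 200 201 203 203 200 201 198 183 164 179 195 200 199 203 204 204 205
 204]
201 [200 203 204 204 203 204 202 199 184 165 180 197 202 202 202 206 206 206
 204]
202 [202 205 204 202 203 202 201 198 181 163 181 198 202 203 202 206 206 207
 206]
203 [201 202 204 202 202 201 203 200 183 164 181 200 204 205 205 206 207 207
 206]
204 [199 201 202 203 202 203 201 200 182 164 182 201 205 205 205 205 205 202
 203]
205 [199 201 201 204 205 202 203 199 183 165 182 200 206 204 206 205 204 201
 204]
206 [199 200 201 203 204 205 203 200 186 167 182 201 207 205 206 206 204 205
 207]
207 [201 199 199 201 204 204 204 204 188 170 183 202 206 206 206 205 205 207
 208]
208 [200 198 198 198 198 201 203 201 188 171 184 203 206 205 206 204 207 207
 206]
209 [204 201 199 198 201 201 202 200 187 169 184 203 
[... 4449 characters left out ...]
6 153 214]
200 [ 30  31  34  33  33  34  34  33  31  51 100 121 125 132 132 115  61  38
  63 115 161 188 190 188 172 172 226]
201 [ 33  35  37  35  35  35  34  36  38  59 107 124 128 134 135 120  61  42
 100 168 192 194 193 182 157 196 233]
202 [ 36  40  44  39  36  37  35  37  47  69 112 128 133 137 137 118  58  34
  96 178 198 196 194 180 154 214 236]
203 [ 43  42  45  38  37  33  35  40  51  74 115 128 135 139 137 111  51  25
  67 151 193 197 194 179 172 225 236]
204 [ 47  41  39  37  36  36  36  41  53  81 118 131 138 140 137 105  51  27
  40 113 187 201 190 161 197 233 236]
205 [ 47  38  36  35  36  36  39  44  56  89 123 132 138 143 139 110  57  30
  28  95 188 204 186 156 213 235 234]
```

```bash
python3 - <<'E'
from drv import *
s=observe();cs,cw=cam('scene'),cam('wrist',s);Rt=R.from_rotvec(s['ee_rot']).as_matrix()
for tw in((283.2,189.7),(284,190.3)):
    t,r=tri(cs,(264.5,212.9),cw,tw);S,r2=tri(cs,(264.3,218.2),cw,(285.2,188.1));print(t.round(4),r,S.round(4),r2,'tool',(Rt.T@(t-S)).round(4))
    for z in(.0585,.0615,.0645):
        print(z,(plane(cw,*tw,z)-plane(cw,285.2,188.1,.0415)).round(4),(plane(cs,264.5,212.9,z)-plane(cs,264.3,218.2,.0415)).round(4))
print(s['joints'].round(2))
E
```

```text
[0.4865 0.0495 0.0584] 0.004617573501309938 [0.4871 0.049  0.0398] 0.0010599596978596902 tool [ 0.0006 -0.0012 -0.0186]
0.0585 [-0.0023  0.0008  0.017 ] [0.002  0.0022 0.017 ]
0.0615 [-0.0023  0.0013  0.02  ] [ 0.0004 -0.0018  0.02  ]
0.0645 [-0.0023  0.0019  0.023 ] [-0.0012 -0.0058  0.023 ]
[0.487  0.0491 0.0586] 0.003480286732938339 [0.4871 0.049  0.0398] 0.0010599596978596902 tool [ 0.0002 -0.0007 -0.0187]
0.0585 [-0.0012  0.0002  0.017 ] [0.002  0.0022 0.017 ]
0.0615 [-0.0013  0.0008  0.02  ] [ 0.0004 -0.0018  0.02  ]
0.0645 [-0.0013  0.0014  0.023 ] [-0.0012 -0.0058  0.023 ]
[-0.04  0.24 -0.19  1.85  0.05  1.08 -0.07]
```

```bash
python3 -m pendant '[0,0.001,-0.0005,0,0,0,0.015, 0,0,0,0,0,0,0.015, 0,0,0,0,0,0,0.015, 0,0,0,0,0,0,0.015]'; python3 - <<'E'
from drv import *
s=observe();cs,cw=cam('scene'),cam('wrist',s);w=get_image('wrist').astype(float).mean(2)
for r in(192,196,200,204,208,212): 
    row=w[r,276:293];gr=np.diff(row);print(r,row.astype(int))
t=plane(cw,284.3,190.3,.062)
for h in(0,.02,.04,.06,.08):print(h,proj(cw,t+[0,0,h]).round(1),proj(cs,t+[0,0,h]).round(1))
sc=get_image('scene').astype(int);g=sc.mean(2);bg=cv2.medianBlur(sc.astype(np.uint8),9).mean(2)
u=[]
for r in range(186,210):
    e=np.clip(bg[r,261:269]-g[r,261:269],0,None);u.append((e*np.arange(261,269)).sum()/e.sum())
print(np.polyfit(range(186,210),u,1),np.round(u,1)[::4],s['gripper_force'],s['clock'])
E
```

```text
clock: 32.58
position: [0.4872, 0.0434, 0.2402]
ee_rot: [-2.004, -2.389, 0.041]
force: [0.1, -1.0, -0.9]
width: 0.274
gripper_force: 39.6
192 [ 47  46  47  76 116 116 142 129 111 129 161 182 182 138  73  47  48]
196 [ 47  44  37  35  38  67 104 116 120 122 112  66  44  46  45  46  42]
200 [ 33  34  33  31  51 100 121 127 131 132 114  60  56 115 158 175 188]
204 [ 36  38  46  53  81 118 130 136 140 137 104  48  23  88 187 202 199]
208 [ 92  98  85  73 109 132 141 145 149 146 113  60  37  39 108 186 190]
212 [107 104  85  74  75  81  84  85  89  93  90  85  75  57  71 150 216]
0 [284.3 190.3] [263.5 211.8]
0.02 [284.  193.7] [263.3 206.1]
0.04 [283.7 197.6] [263.2 200.4]
0.06 [283.3 202. ] [263.  194.5]
0.08 [282.9 207.1] [262.8 188.6]
[6.37574846e-03 2.62827009e+02] [264.  264.1 264.  264.  264.2 264.1] 39.560136607760796 32.575
```

```bash
python3 -c "from cell import sign_off; print(sign_off())"
```

```text
the job is handed in; nothing more can be done
None
```

I handed the job in at 32.6 s of the 72 s allowed. The three feet stand closed up against the stop, at 34 mm spacing. The screwdriver is out of its holder and held within about 1.5° of upright, blade within roughly 2 mm of centre and about 19–20 mm above foot_a's screw. Foot c stopped about 17 mm short when I first let go of it, for a reason I didn't find, so I pushed it home from behind; the saddle block and knob weren't knowingly touched, but I didn't measure them at the end.

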